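Dog two polishing wheels onto the bench spindle

ROBOT

A 6-joint arm with a two-finger parallel gripper is mounted at the origin on the work surface. World frame = base frame: x ahead of the robot, y to its left, z up, the work surface at z = 0. Lengths are in m, angles in rad, forces in N, time in s.
With the tool pointing down it reaches from about 0.35 to 1 m from the base axis. Payload 7.1 kg.
Tool frame: the origin (TCP) lies at the very end of the fingers, on their centre line; the grasp point (between the pads) lies 19 mm behind it (ctrl.tcp_to_grasp is the distance from the TCP to the grasp point, in m); z points along the fingers, y is the line along which they close (so a half turn about z gives the same grasp; the last joint's range is limited). The gripper opens to 85 mm and grips with 20 to 120 N. Pads are 22 mm wide; open, the fingers measure 114 mm over their backs; the gripper's body (76 mm by 85 mm) begins 54 mm behind the grasp point. The pads swing forward as they close: fully open they stand 13 mm farther back than shut.
Start: joints at [-1.142, 0.423, 1.63, -0, 1.089, -0.019], TCP at [0.271, -0.563, 0.231] pointing down, gripper open.
Joint ranges: [-3, 3], [-0.9, 2.11], [0.09, 2.58], [-1.31, 4.45], [0.11, 2.69], [-2.54, 2.54]. Speed limits (rad/s): [2.39, 2.39, 3.01, 3.14, 3.14, 3.14].

INTERFACE

Orientations are given as a unit quaternion [x, y, z, w].
In Python, from workcell import ctrl, eyes gives the robot as it stands. Calls block until the motion is done:
- ctrl.goto(position, orientation): joint-space move of the TCP to a pose.
- ctrl.move_linear(position, ori=None, rate=0.15): straight line of the TCP; ori=None keeps the orientation; rate is the mean speed in m/s.
- ctrl.set_joints(angles): joint-space move.
- ctrl.gripper_to(opening, newtons=None): opening from 0.0 (shut) to 1.0 (fully open); newtons is the grip in N (None keeps the last); returns when the fingers have stopped.
- ctrl.sleep(seconds).
- ctrl.inverse_kinematics(position, orientation): joint angles nearest the present ones, or None.
- eyes.capture(name): name is "scene" or "top" or "wrist"; returns the picture (480x640x3 uint8, red, green, blue); there is no depth.
- eyes.camera_model(name): a dict with "fx", "fy", "cx", "cy" (pixels), "xyz" and "orientation" of the camera in the world; the wrist camera has in their place "T_tool_cam" (4x4, takes a point from camera to tool coordinates, whose origin is the TCP and whose axes are the flange's). Camera axes: x right, y down, z forward; pixel columns grow to the right and rows downward; lengths in m; the calibration is good to about 2 mm. A picture is of the moment at which its call begins: read the wrist's pose just before it. camera_model takes no time and is no camera call.
A pose or a line that the arm cannot do raises ctrl.MotionError and nothing moves.
- ctrl.close_job(): hands the job in; it is judged then, once.
Readings, each from a call of its own:
- ctrl.read_time_s(): time.
- ctrl.read_joint_pos(): joint angles.
- ctrl.read_qvel(): joint speeds.
- ctrl.read_tau(): joint torques, N m.
- ctrl.read_tcp_pos(): TCP position.
- ctrl.read_ee_rot(): TCP orientation.
- ctrl.read_ft_force(): force on the tool from outside, world axes, zero at the start.
- ctrl.read_wrist_torque(): the same for the moment, N m.
- ctrl.read_width(): opening from 0.0 (shut) to 1.0 (fully open).
- ctrl.read_finger_force(): force on a finger pad.
Only numpy, scipy, OpenCV 4.12 (cv2) and the standard library are available. Lean on these libraries where they do the work, as an engineer would, in place of code of your own. Each camera call takes 0.05 s, during which the arm holds its last target. There are 200 camera calls.

TASK

Fit both polishing wheels on the upright spindle of the green polishing head, right side up: first the brown coarse wheel fully home on the flange, its slots dropped over the flange's driving bars, then the blue fine wheel fully home over the coarse wheel's bars. A wheel that only perches on the bars is not home: turn it until it drops in. Let go of the wheels at the end, and leave the glue jar, the tape roll and the screwdriver where they are.

Things in the scene. Friction and masses are not known exactly. Their poses are not given: they have to be found in the camera images.
- coarse: Brown coarse polishing wheel, a ring 62 mm across, 30 mm tall, bore 27 mm, about 0.16 kg, flat on the bench at any yaw. Origin: centre of its underside, z up its axis. z 10 to 30 mm is a round brown cylinder, good to grip; the aluminium below is cut from underneath by three radial slots 14 mm wide, 10 mm deep, at 0, 120 and 240 degrees from its x axis.
- coarse_top (a point): Centre of the coarse wheel's top face, 30 mm above its underside. On this face stand three radial aluminium bars 8 mm wide and 8 mm tall, from 15 to 29 mm radius, at the same angles as the slots below.
- fine: Blue fine polishing wheel: same size, bore, origin, axes and underside slots as the coarse wheel, but its top is flat, without bars, and has three white index marks at the slot angles (0, 120, 240 degrees from its x axis).
- seat (a point): Centre of the flange's upper face on the spindle axis, 60 mm above the bench, z up; x, y follow the green housing (180 x 150 x 40 mm), NOT the bars. The fixed steel flange is 58 mm across, 20 mm tall, on top of the housing. Home, the coarse wheel's origin is at this point and the fine wheel's 30 mm above it. The steel spindle, 23 mm across, rises from here.
- spindle_tip (a point): Top of the spindle, 62 mm above the seat; its last 11 mm taper to 12 mm across. Three driving bars 8 mm wide and tall, 15 to 29 mm from the axis, 120 degrees apart, stand on the flange at an unknown locked angle (no pose gives it): find it by feel, turning a wheel that rests 8 mm too high on the bars under light pressure until it drops, or by eye. Play 3 mm each side (8 degrees).
- glue: Glue jar 48 mm across and 85 mm tall with a yellow cap, bystander. Origin: centre of its underside.
- tape: Cardboard-coloured tape roll, 84 mm across, 25 mm tall, lying flat, bystander. Origin: centre of its underside.
- driver: Screwdriver with a red handle lying on the bench, bystander. Handle to its -x.
Not all that is in view belongs to the job. What is shaped like the part that bears seat but pink is not meant. Of the things that look like the coarse, the larger one is meant.

How it is judged:
On the way, in this order (a step that is already met when the one before it is completed fails the run):
1. the coarse wheel is home on the flange, right side up, with the fine wheel not yet on the spindle (z of coarse in the frame of seat between -0.003 and 0.0025 m and horizontal distance between coarse and seat below 0.004 m and angle between coarse's own z axis and vertical below 0.06 rad and horizontal distance between fine and seat above 0.06 m), for 0.2 s.
2. the fine wheel is home on the coarse wheel, right side up (z of fine in the frame of seat between 0.026 and 0.0335 m and horizontal distance between fine and seat below 0.004 m and angle between fine's own z axis and vertical below 0.06 rad), for 0.2 s.
At the end, for the whole second after the job is handed in: Both wheels are on the spindle, right side up (within 0.06 rad), on its axis within 4 mm, released and at rest: the coarse wheel's underside on the flange (within 2.5 mm above), the fine wheel's underside 30 mm above the flange (within 3.5 mm above) (all of step 2 and z of coarse in the frame of seat between -0.003 and 0.0025 m and horizontal distance between coarse and seat below 0.004 m and angle between coarse's own z axis and vertical below 0.06 rad and linear speed of each of coarse, fine below 0.02 m/s); the robot touches nothing.
It fails at once if the glue jar was knocked over or moved by more than 30 mm (distance of glue from where it was at the start of the episode above 0.03 m or angle between glue's own z axis and vertical above 0.5 rad).
It fails at once if the tape roll was moved by more than 30 mm (distance of tape from where it was at the start of the episode above 0.03 m).
It fails at once if the screwdriver was moved by more than 30 mm (distance of driver from where it was at the start of the episode above 0.03 m).
It also fails if it takes over 58 s, if anything falls off the work surface, if the arm or the gripper's body presses on something with over 40 N, if the wrist force passes 120 N, or if a joint passes its speed limit or range.

## Working session

There is one attempt and no reset: what is moved stays moved. The work goes in short steps, each a Python script; the robot and the scene stay as the last script left them, time stands still between calls to the robot, and variables do not carry over. Pictures are saved under pics/ and viewed, at most 10 in all, crops included, and the job is handed in when it is done.

```bash
mkdir -p pics; python3 - <<'E'
from workcell import ctrl, eyes
import cv2
for n in("scene","top"):
    cv2.imwrite(f"pics/{n}0.png",eyes.capture(n)[:,:,::-1]); print(eyes.camera_model(n))
print(eyes.camera_model("wrist")); print(ctrl.read_ee_rot(),ctrl.read_time_s())
E
```

```text
{'fx': 534.6477168845988, 'fy': 534.6477168845988, 'cx': 317.4127549923213, 'cy': 247.63008100091216, 'xyz': array([0.83532544, 0.58313267, 0.82006561]), 'orientation': array([ 0.227159  ,  0.88897771, -0.38796947, -0.08716135])}
{'fx': 516.4854500517093, 'fy': 516.4854500517093, 'cx': 315.434070463831, 'cy': 234.82749745294186, 'xyz': array([ 0.40359749, -0.06509733,  1.10481471]), 'orientation': array([ 0.70744303, -0.70580297,  0.03175052, -0.01893213])}
{'fx': 339.6195666618604, 'fy': 339.6195666618604, 'cx': 319.2166463286644, 'cy': 244.3458895444758, 'T_tool_cam': array([[ 1.22123348e-04, -9.62716832e-01, -2.70511158e-01,
         6.99800002e-02],
       [ 9.99999977e-01,  7.02766329e-05,  2.01347879e-04,
        -4.56947668e-04],
       [-1.74830379e-04, -2.70511176e-01,  9.62716819e-01,
        -1.40650067e-01],
       [ 0.00000000e+00,  0.00000000e+00,  0.00000000e+00,
         1.00000000e+00]])}
[ 9.75036797e-01  2.22042221e-01 -1.38247147e-04 -6.91567727e-04] 0.1
```

View pics/top0.png

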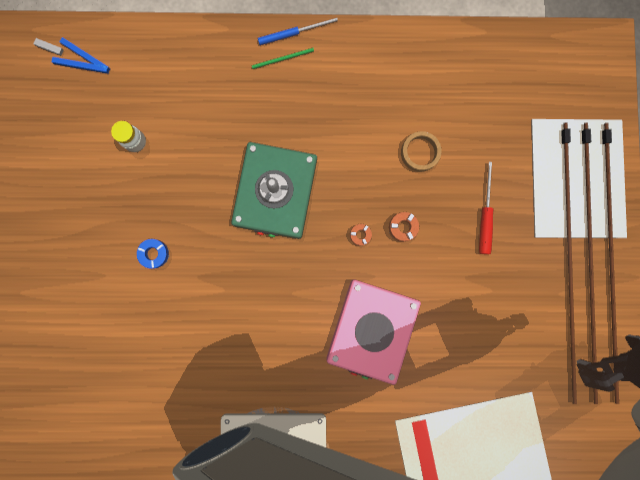

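View pics/scene0.png

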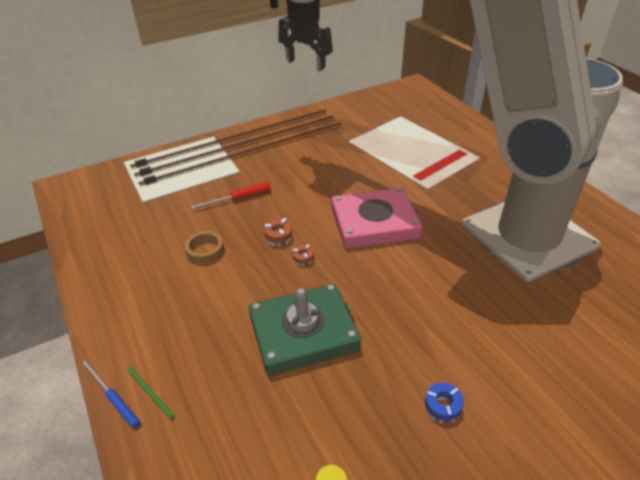

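The top view shows these candidates for the coarse wheel: the larger brown ring at (405,227) and the smaller one at (361,235), which is a decoy. For the seat there is the green head with its spindle at (274,187), and the pink one at (375,332), which is a decoy. The fine wheel is the blue ring at (152,254). The bystanders are the glue jar (123,131), the tape roll (421,151) and the red driver (487,220). I choose the larger brown ring and the green head, and will check them in a close crop.

```bash
cat > h.py <<'E'
from workcell import ctrl, eyes
import numpy as np, cv2
from scipy.spatial.transform import Rotation as R
def cam(n):
    m=eyes.camera_model(n)
    if n!="wrist": return m,R.from_quat(m["orientation"]).as_matrix(),np.array(m["xyz"])
    T=np.array(m["T_tool_cam"]); Q=R.from_quat(ctrl.read_ee_rot()).as_matrix()
    return m,Q@T[:3,:3],Q@T[:3,3]+ctrl.read_tcp_pos()
def ray(c,uv,z):
    m,Q,p=c; d=Q@np.array([(uv[0]-m["cx"])/m["fx"],(uv[1]-m["cy"])/m["fy"],1]); return p+d*(z-p[2])/d[2]
def proj(c,P):
    m,Q,p=c; q=Q.T@(np.array(P)-p); return np.array([m["fx"]*q[0]/q[2]+m["cx"],m["fy"]*q[1]/q[2]+m["cy"]])
def rectify(img,c,xy,z,half=.05,N=300):
    "orthographic top view of plane z about xy: up = +x, left = +y"
    w=[(half,half),(half,-half),(-half,-half),(-half,half)]
    src=np.float32([proj(c,[xy[0]+a,xy[1]+b,z]) for a,b in w])
    return cv2.warpPerspective(img,cv2.getPerspectiveTransform(src,np.float32([[0,0],[N,0],[N,N],[0,N]])),(N,N))
def down(yaw):  # tool z down; tool x axis at world yaw
    return (R.from_euler('z',yaw)*R.from_euler('x',np.pi)).as_quat()
E
python3 - <<'E'
from h import *
c=cam("top"); im=eyes.capture("top"); b=im[:,:,::-1]
hsv=cv2.cvtColor(im,cv2.COLOR_RGB2HSV)
P={}
for n,(u,v),z in(("coarse",(405,227),.03),("small",(361,235),.02),("fine",(152,254),.03),("seat",(274,187),.06),("tip",(272,183),.122),("glue",(123,131),.085),("tape",(421,151),.025)):
    P[n]=ray(c,(u,v),z); print(n,P[n].round(3))
t=[rectify(b,c,P[n][:2],z,.05,380) for n,z in(("coarse",.03),("seat",.06))]
cv2.imwrite("pics/m1.png",np.hstack(t))
E
```

```text
coarse [ 0.498 -0.272  0.03 ]
small [ 0.481 -0.181  0.02 ]
fine [0.44  0.254 0.03 ]
seat [0.576 0.001 0.06 ]
tip [0.574 0.001 0.122]
glue [0.683 0.301 0.085]
tape [ 0.661 -0.309  0.025]
```

View pics/m1.png

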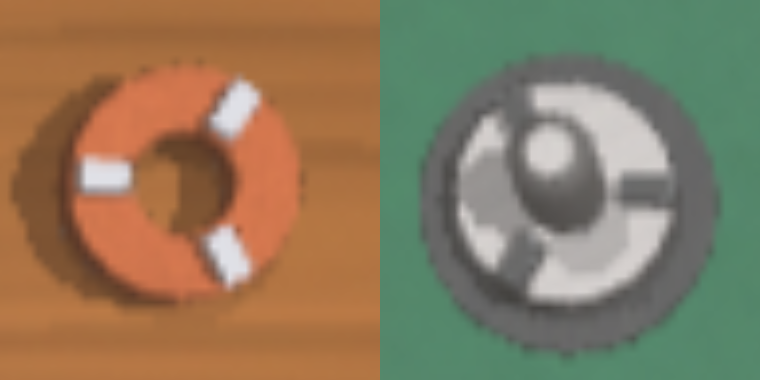

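The left crop shows a brown ring about 61 mm across, so it is the 62 mm wheel. Its bars are at about 86° (equivalent to -34°). The right crop shows the 58 mm bright flange, with dark bars near 30°, 150° and -90°. Next I refine both with the wrist camera.

```bash
cat >> h.py <<'E'
def bars(img,c,xy,z,pick,half=.05,N=500):
    "three bar centroids on plane z -> centre, yaw(deg, mod 120)"
    r=rectify(img,c,xy,z,half,N); m=pick(cv2.cvtColor(r,cv2.COLOR_RGB2HSV)).astype(np.uint8)
    n,l,s,ce=cv2.connectedComponentsWithStats(cv2.morphologyEx(m,cv2.MORPH_OPEN,np.ones((3,3))))
    k=np.argsort(-s[1:,4])[:3]+1; k_=2*half/N
    p=np.array([[xy[0]+half-ce[i][1]*k_,xy[1]+half-ce[i][0]*k_] for i in k])
    A=2*(p[1:]-p[0]); o=np.linalg.solve(A,(p[1:]**2).sum(1)-(p[0]**2).sum())
    d=p-o; return o,np.degrees(np.arctan2(d[:,1],d[:,0])),np.hypot(*d.T),s[k,4]*k_**2*1e6,r
white=lambda h:(h[...,1]<60)&(h[...,2]>150)
E
python3 - <<'E'
from h import *
ctrl.goto([.575,.0,.30],down(np.pi/2)); print(ctrl.read_time_s())
c=cam("wrist"); im=eyes.capture("wrist"); a=rectify(im,c,[.575,0],.068,.05,400)
print("tip px",proj(c,[.575,0,.122]))
q=down(np.radians(100)); ctrl.goto([.498,-.272,.18],q); print(ctrl.read_time_s(),ctrl.read_joint_pos())
c=cam("wrist"); im=eyes.capture("wrist")
*x,r=bars(im,c,[.498,-.272],.038,white); print(*x)
cv2.imwrite("pics/m2.png",np.hstack([a,cv2.resize(r,(400,400))])[:,:,::-1])
E
```

```text
2.45
tip px [318.09723451 223.39975252]
3.675 [-5.20015707e-01  4.04479628e-01  1.79715908e+00  2.86395447e-04
  9.39066138e-01 -6.94743503e-01]
[ 0.5006937  -0.27044229] [-152.78309272  -32.58009314   87.68025032] [0.02173721 0.02173721 0.02173721] [130.68 130.08 120.04]
```

View pics/m2.png

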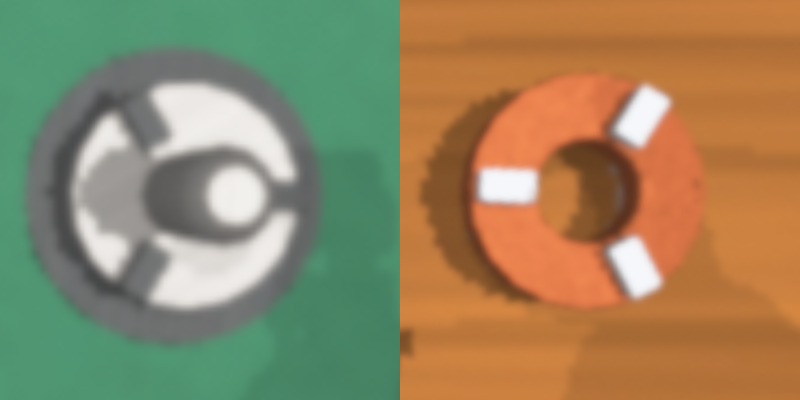

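The wrist view puts the coarse wheel's centre at (0.5007, -0.2704), with bars at 21.7 mm radius (expected 22) and a yaw of 87.4°. The flange bars lie at 30°, 150° and -90°. The spindle axis is at about (0.5763, 0.002), and the tip and the bars agree on it. Now I grasp.

```bash
python3 - <<'E'
from h import *
q=down(np.radians(100)); p=np.array([.5007,-.2704])
ctrl.gripper_to(1.0); ctrl.move_linear([*p,.06],q,rate=.2); ctrl.move_linear([*p,.004],rate=.08)
print("F",ctrl.read_ft_force()); ctrl.gripper_to(0.3,50); print("w",ctrl.read_width(),ctrl.read_finger_force())
ctrl.move_linear([*p,.15],rate=.15); t=ctrl.read_tcp_pos(); print(ctrl.read_time_s(),t,ctrl.read_width(),ctrl.read_ft_force())
c=cam("wrist"); im=eyes.capture("wrist")
*x,r=bars(im,c,p,t[2]+.034,white); print(*x)
cv2.imwrite("pics/m3.png",cv2.cvtColor(im,cv2.COLOR_RGB2BGR))
E
```

```text
F [ 0.10967762 -0.35825959 -0.03708552]
w 0.700886079533682 53.505513444542885
7.0417 [ 0.50007322 -0.27002001  0.14911514] 0.7021419576269166 [-0.44955734  0.34218733 -2.68151226]
[ 0.50107926 -0.26824989] [ -33.48786519 -152.75349354   86.71099102] [0.02136138 0.02136138 0.02136138] [111.88 109.64 102.96]
```

View pics/m3.png

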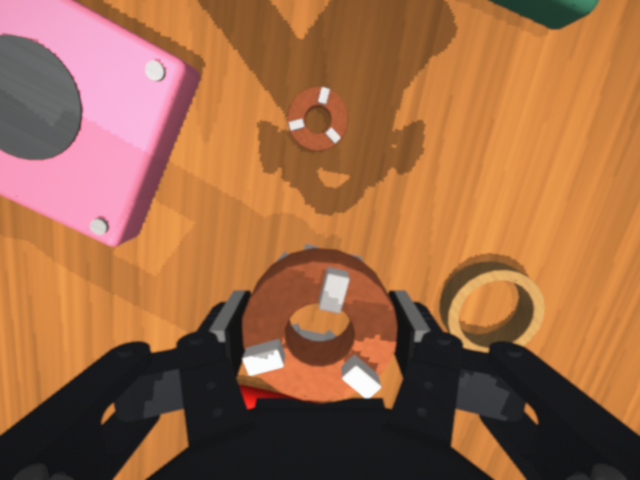

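The wheel is held square between the pads, with its bars visible and its yaw hardly changed. Now I carry it to the spindle, aligned to 30°, and lower it with force checks.

```bash
cat >> h.py <<'E'
def descend(zs,lim=10,rate=.05):
    p=ctrl.read_tcp_pos(); f0=np.array(ctrl.read_ft_force()); f=f0*0; x,y=p[:2]
    for z in zs:
        ctrl.move_linear([x,y,z],rate=rate); f=np.array(ctrl.read_ft_force())-f0
        if np.linalg.norm(f)>lim: break
    print("stop z",ctrl.read_tcp_pos().round(4) if hasattr(ctrl.read_tcp_pos(),'round') else ctrl.read_tcp_pos(),"f",f.round(1),"t",round(ctrl.read_time_s(),2)); return f
E
python3 - <<'E'
from h import *
q=down(np.radians(43.2)); s=[.5763,.002]
ctrl.goto([*s,.165],q); ctrl.sleep(.2); print(ctrl.read_tcp_pos(),ctrl.read_time_s(),np.degrees(ctrl.read_joint_pos()[5]))
descend(np.r_[.125,.11:.085:-.008,.08,.076,.073,.071,.069,.067,.065,.063])
print(ctrl.read_wrist_torque())
E
```

```text
[0.57624507 0.00123721 0.16490244] 8.625 45.79198966362632
stop z [0.5765 0.0012 0.0649] f [-4.9  0.7 21. ] t 12.97
[ 0.10318988  1.06944489 -0.0104332 ]
```

```bash
python3 - <<'E'
from h import *
ctrl.gripper_to(1.0); p=ctrl.read_tcp_pos(); ctrl.move_linear([p[0],p[1],.17],rate=.2)
c=cam("wrist"); im=eyes.capture("wrist"); print(ctrl.read_time_s())
*x,r=bars(im,c,[.5763,.002],.098,white); print(*x)
ctrl.goto([.44,.254,.2],down(np.radians(100))); print(ctrl.read_time_s(),ctrl.read_joint_pos()[5])
c=cam("wrist"); im2=eyes.capture("wrist")
*x,r2=bars(im2,c,[.44,.254],.030,white); print(*x)
sc=eyes.capture("scene"); ch=cam("scene"); u,v=proj(ch,[.576,.002,.08]).astype(int)
cr=cv2.resize(sc[v-40:v+40,u-40:u+40],(400,400),interpolation=cv2.INTER_CUBIC)
for z in(.07,.1): print(z)
cv2.imwrite("pics/m4.png",np.hstack([cv2.resize(k,(266,266)) for k in(r,r2,cr)])[:,:,::-1])
E
```

```text
14.0833
[ 0.50993747 -0.03681129] [28.47770065 45.61208417 13.90058214] [0.06952497 0.06952497 0.06952497] [187.12 140.16 135.2 ]
15.1917 0.32617380640136284
[0.44217534 0.25520791] [ -50.84832184   69.66117715 -173.14796726] [0.02198932 0.02198932 0.02198932] [63.2  59.36 56.64]
0.07
0.1
```

View pics/m4.png

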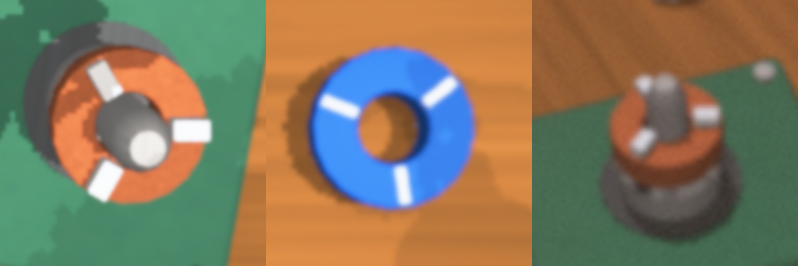

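In the left crop the coarse wheel is around the spindle, with its bars at 30°, 150° and -90°. The middle crop shows the fine wheel's marks clearly at about -51° mod 120. The right crop cannot tell home from perched, so I overlay both hypotheses on the scene view.

```bash
python3 - <<'E'
from h import *
sc=eyes.capture("scene"); c=cam("scene"); a=np.linspace(0,2*np.pi,60); out=[]
u,v=proj(c,[.5763,.002,.09]).astype(int); S=10
for h in(0,.008):
    k=cv2.resize(sc[v-28:v+28,u-20:u+20],None,fx=S,fy=S,interpolation=cv2.INTER_CUBIC)
    def draw(P,col): cv2.polylines(k,[np.int32([(proj(c,x)-[u-20,v-28]+.5)*S for x in P])],False,col,1)
    for z in(.07+h,.09+h): draw([[.5763+.031*np.cos(t),.002+.031*np.sin(t),z] for t in a],(0,255,255))
    draw([[.5763+.006*np.cos(t),.002+.006*np.sin(t),.122] for t in a],(0,255,0))
    for b in np.radians([30,150,270]):
        e=np.array([np.cos(b),np.sin(b)]); n=np.array([-e[1],e[0]])*.004; o=np.array([.5763,.002])
        draw([[*(o+e*r+s*n),.098+h] for r,s in((.015,1),(.029,1),(.029,-1),(.015,-1),(.015,1))],(255,255,0))
    out.append(k)
cv2.imwrite("pics/m5.png",np.hstack(out)[:,:,::-1])
E
```

```text
(no output)
```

View pics/m5.png

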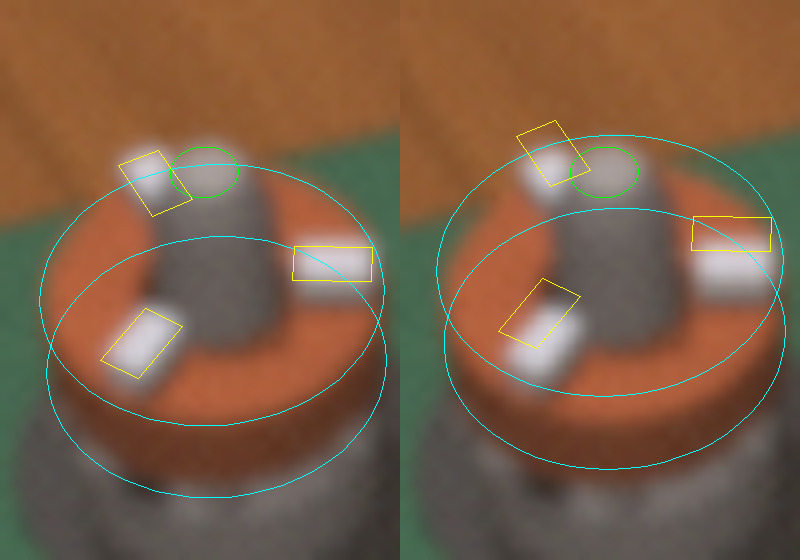

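The left overlay (home) matches the bars and the rim, and the right one (8 mm high) does not. The coarse wheel is home, with its bars at 30°. Next is the fine wheel.

```bash
python3 - <<'E'
from h import *
q=down(np.radians(100)); p=np.array([.4422,.2552])
ctrl.move_linear([*p,.06],q,rate=.2); ctrl.move_linear([*p,.004],rate=.08)
ctrl.gripper_to(0.3,50); print("w",ctrl.read_width(),ctrl.read_finger_force())
ctrl.move_linear([*p,.15],rate=.15); t=ctrl.read_tcp_pos(); print(ctrl.read_time_s(),t,ctrl.read_width())
c=cam("wrist"); im=eyes.capture("wrist"); *x,r=bars(im,c,p,t[2]+.026,white); print(*x)
yaw=np.mean([(a-68.6+60)%120-60 for a in x[1]])+68.6; print("yaw",yaw)
if abs(yaw-68.6)>4: yaw=68.6
q=down(np.radians(100+30-yaw)); s=[.5763,.002]
ctrl.goto([*s,.175],q); ctrl.sleep(.2); print(ctrl.read_tcp_pos(),ctrl.read_time_s())
descend(np.r_[.155,.14,.13,.12,.11,.106,.103,.101,.099,.097,.095,.093]); print(ctrl.read_wrist_torque())
E
```

```text
w 0.7122852398636562 52.065988797694445
18.5417 [0.44162298 0.25488708 0.1492721 ] 0.7122191755457811
[0.44253755 0.25686606] [ -50.85345099   69.0792179  -171.73673861] [0.02153971 0.02153971 0.02153971] [59.72 59.   58.52]
yaw 68.82967610132563
[0.57593075 0.00335733 0.17487003] 19.9
stop z [0.5763 0.0033 0.095 ] f [-6.2 -0.9 20.5] t 23.7
[-0.05441977  1.13301468  0.00491285]
```

It stopped at 0.0950 m, exactly 30 mm above the coarse stop. Release and verify.

```bash
python3 - <<'E'
from h import *
ctrl.gripper_to(1.0); p=ctrl.read_tcp_pos(); ctrl.move_linear([p[0],p[1],.2],rate=.2); ctrl.goto([.45,.2,.25],down(np.radians(100)))
sc=eyes.capture("scene"); c=cam("scene"); a=np.linspace(0,2*np.pi,60); out=[]
u,v=proj(c,[.5763,.002,.11]).astype(int); S=10
for h in(0,.008):
    k=cv2.resize(sc[v-28:v+28,u-20:u+20],None,fx=S,fy=S,interpolation=cv2.INTER_CUBIC)
    def draw(P,col): cv2.polylines(k,[np.int32([(proj(c,x)-[u-20,v-28]+.5)*S for x in P])],False,col,1)
    for z in(.1+h,.12+h): draw([[.5763+.031*np.cos(t),.002+.031*np.sin(t),z] for t in a],(0,255,255))
    draw([[.5763+.006*np.cos(t),.002+.006*np.sin(t),.122] for t in a],(0,255,0))
    out.append(k)
cv2.imwrite("pics/m6.png",np.hstack(out)[:,:,::-1]); print(ctrl.read_time_s(),ctrl.read_ft_force())
E
```

```text
25.75 [0.39687229 0.60105461 0.17609406]
```

View pics/m6.png

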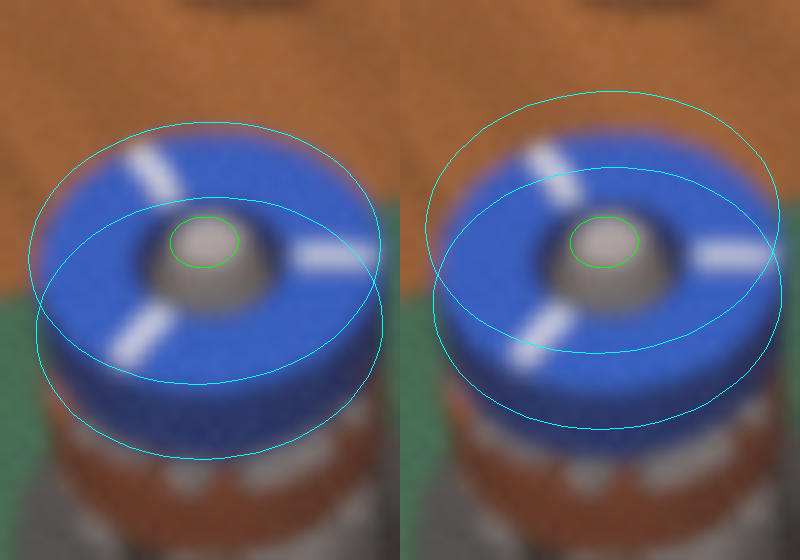

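The left overlay (home) matches the fine wheel's rim and the right one (perched) does not, so both wheels are home. Handing in.

```bash
python3 -c "
from h import *
print(ctrl.close_job())"
```

```text
the job is handed in; nothing more can be done
None
```

Both wheels are home on the green head's spindle, right side up and released, with the glue jar, tape roll and screwdriver never touched on purpose; the job was handed in at about 26 s, and no verdict came back.

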